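Find the loose-capped flux bottle in the leaning rack and pull it out

ROBOT

A 6-joint arm with a two-finger parallel gripper is mounted at the origin on the work surface. World frame = base frame: x ahead of the robot, y to its left, z up, the work surface at z = 0. Lengths are in m, angles in rad, forces in N, time in s.
With the tool pointing down it reaches from about 0.375 to 0.975 m from the base axis. Payload 3.8 kg.
Tool frame: the origin (TCP) lies midway between the tips of the shut fingers; the grasp point (between the pads) lies 19 mm behind it; z points along the fingers, y is the line along which they close (so a half turn about z gives the same grasp; the last joint's range is limited). The gripper opens to 85 mm and grips with 20 to 120 N. Pads are 22 mm wide; open, the fingers measure 114 mm over their backs; the gripper's body (76 mm by 85 mm) begins 54 mm behind the grasp point. The pads swing forward as they close: fully open they stand 13 mm farther back than shut.
Start: joints at [1.07, 0.264, 1.604, -0, 1.274, -0.037], TCP at [0.302, 0.604, 0.231] pointing down, gripper open.
Joint ranges: [-2.63, 2.63], [-0.94, 2.18], [0.31, 2.57], [-1.31, 4.45], [0, 2.66], [-2.55, 2.55]. Speed limits (rad/s): [2.57, 2.57, 3.14, 3.14, 3.14, 3.14].

INTERFACE

Orientations are given as a rotation vector (axis times angle).
In Python, from workcell import bot gives the robot as it stands.
- The arm moves only by the tool step_arm, never from a script. Its argument "motion" is a list of rows, each a list of 5 numbers: the finger opening in cm, from 0 to 8.54, then the shift along the tool's x, y, z in cm, then the turn about the tool's z in degrees. In form: [[claw, dx, dy, dz, twist], ...]. A call has 1 to 20 rows; each row is the pose to reach, as a shift and turn from the pose commanded when the call began, along the tool's axes at that moment; what a row does not reach only later rows make up. A row lasts 1/10 s, in which the tool goes at most 50 mm and 8.59 degrees, less where a joint would pass 70% of its speed; a pose out of reach is approached as far as the arm can. A call with a gripper value outside its range is refused whole. The fingers move at their own pace and stop on an object; "force" is the grip in N (left out, the last holds). Time passes only in rows, so rows that repeat a pose let the fingers close. It gives the time, the measured TCP pose, the force, the opening and the grip force at its end, in the units of the state.
- bot.read_state(): the state, without advancing time (a new reading comes with each control period).
- bot.read_camera(name): name is "scene" or "side" or "wrist"; returns (picture, depth): 480x640x3 uint8, red, green, blue; 480x640 float32, m along the optical axis (not along the pixel's ray), 0 where there is no reading.
- bot.calibration(name): a dict with "mtx" (3x3 intrinsics, pixels), "k1" (the pictures are not rectified: a ray, as slopes to the right and down, at radius r is drawn at 1 + k1 r^2 times it, then the intrinsics apply), "origin" and "orientation" of the camera in the world; the wrist camera has in their place "T_tool_cam" (4x4, takes a point from camera to tool coordinates, whose origin is the TCP and whose axes are the flange's). Camera axes: x right, y up, looking along -z (the intrinsics and any distortion apply to the point x, -y, -z); pixel columns grow to the right and rows downward; lengths in m; the calibration is good to about 2 mm. A picture is of the moment at which its call begins: read the wrist's pose just before it. calibration takes no time and is no camera call.
- bot.finish_job(): hands the job in; it is judged then, once.
The state is a dict: "time": time; "q": joint angles; "joint_vel": joint speeds; "joint_torque": joint torques, N m; "tool_pos": TCP position; "tcp_rot": TCP orientation; "wrist_force": force on the tool from outside, world axes, zero at the start; "torque": the same for the moment, N m; "width": opening from 0.0 (shut) to 1.0 (fully open); "grip_force": force on a finger pad.
Only numpy, scipy, OpenCV 4.12 (cv2) and the standard library are available. Lean on these libraries where they do the work, as an engineer would, in place of code of your own. Each camera call takes 0.05 s, during which the arm holds its last target. There are 200 camera calls.

TASK

One of the three flux bottles in the leaning rack was put back with its cap not screwed tight, and it weeps when it leans. Test-twist the caps the closing way (clockwise from above), an eighth of a turn or more, while the bottles sit in their pockets, until you find the one that turns; then take that bottle out by its body, not by its cap, and set it down (not dropped) upright on the floor of the drip tray. Leave the tight bottles in the rack and the rest of the bench undisturbed.

Things in the scene. Friction and masses are not known exactly. Their poses are not given: they have to be found in the camera images.
- rack: fixed aluminium rack, 280 mm wide, with 3 pockets 105 mm apart along its y that hold the bottles leaning 30 degrees, tops towards its -x (the robot). Origin: underside of the foot plate, mid-width; z up. Pockets are 45 mm deep (back wall 64), with 1.5 mm of play all round, so bottles cannot turn. Pocket floor centres: x = 30 mm, y = -105, 0, 105 mm, z = 32 mm
- bottle_a: one of three outwardly identical white plastic bottles, 64 mm (its x) by 46 mm (its y); straight sides to 96 mm above its base, shoulders to 106 mm, 141 mm to the cap top, 145 to its spout; 0.2 to 0.4 kg. Origin: centre of the underside; z along the bottle to its cap, y along the rack's y. Any bottle can be in any pocket
- cap_a: black ribbed round screw cap of bottle_a: 38 mm across, 28 mm tall. Origin: centre of the cap's underside, on the bottle's axis 113 mm above the bottle's base; z along the bottle's axis, away from the bottle. A small white folded spout on its top points along the cap's -x and shows how far it has turned
- thread_a (a joint): turn of cap_a on bottle_a (rad), positive = anticlockwise seen from above the cap (unscrewing); starts within 0.12 of 0 whether the cap is loose or tight. A loose cap turns easily (under 0.1 N m) up to 1.5 rad either way; a tight cap holds against 3 N m, so fingers gripping it with 10 to 20 N just slip round it
- bottle_b: the same kind of bottle as bottle_a, same size and axes
- cap_b: black ribbed round screw cap of bottle_b: 38 mm across, 28 mm tall. Origin: centre of the cap's underside, on the bottle's axis 113 mm above the bottle's base; z along the bottle's axis, away from the bottle. A small white folded spout on its top points along the cap's -x and shows how far it has turned
- thread_b (a joint): turn of cap_b on bottle_b (rad), positive = anticlockwise seen from above the cap (unscrewing); starts within 0.12 of 0 whether the cap is loose or tight. A loose cap turns easily (under 0.1 N m) up to 1.5 rad either way; a tight cap holds against 3 N m, so fingers gripping it with 10 to 20 N just slip round it
- bottle_c: the same kind of bottle as bottle_a, same size and axes
- cap_c: black ribbed round screw cap of bottle_c: 38 mm across, 28 mm tall. Origin: centre of the cap's underside, on the bottle's axis 113 mm above the bottle's base; z along the bottle's axis, away from the bottle. A small white folded spout on its top points along the cap's -x and shows how far it has turned
- thread_c (a joint): turn of cap_c on bottle_c (rad), positive = anticlockwise seen from above the cap (unscrewing); starts within 0.12 of 0 whether the cap is loose or tight. A loose cap turns easily (under 0.1 N m) up to 1.5 rad either way; a tight cap holds against 3 N m, so fingers gripping it with 10 to 20 N just slip round it
- tray: black plastic drip tray, fixed, 220 mm (its x) by 170 mm (its y), rim 18 mm high, walls and floor 4 mm thick. Origin: centre of its underside; z up. A small jar stands in its +x half; the -x half is free. The tray stands to one side of the rack, left or right
- jar: bystander: small white paste jar with a grey lid, 47 mm across, 44 mm tall, standing in the tray; origin at the centre of its underside
- spool: bystander: solder spool with green flanges standing on end, 60 mm across, 52 mm tall; origin at the centre of its underside
- driver: bystander: screwdriver, 180 mm long, lying on the mat
- cutters: bystander: side cutters with blue handles, about 110 mm long, 14 mm high, lying on the mat
- meter: bystander: grey hand-held multimeter, 175 x 85 x 48 mm, lying on its back at the side of the bench
- board: bystander: green circuit board, 100 x 80 mm, 26 mm tall with its parts, on brass standoffs at the side of the bench
- tipcleaner: bystander: blue soldering-tip cleaner with brass wool, 80 mm across, 60 mm tall, behind the rack
Not all that is in view belongs to the job. What is shaped like the bottle_a but red or turquoise is not meant.

How it is judged:
On the way:
1. the loose cap has been test-twisted clockwise (past -0.35 rad) while its bottle sat in its pocket (((value of joint thread_a below -0.35 rad and distance of bottle_a from where it was at the start of the episode below 0.02 m) or (value of joint thread_b below -0.35 rad and distance of bottle_b from where it was at the start of the episode below 0.02 m) or (value of joint thread_c below -0.35 rad and distance of bottle_c from where it was at the start of the episode below 0.02 m))), for 0.1 s.
At the end, for the whole second after the job is handed in: the bottle whose cap turned (past -0.35 rad) stands upright (within 0.1 rad), at rest, on the tray's floor, base centre within 90 mm (x) and 70 mm (y) of the tray's centre; the other two are in their pockets (within 20 mm of their starts), all bystanders within 40 mm of theirs; all released (((value of joint thread_a below -0.35 rad and x of bottle_a in the frame of tray between -0.09 and 0.09 m and y of bottle_a in the frame of tray between -0.07 and 0.07 m and z of bottle_a in the frame of tray below 0.01 m and angle between bottle_a's own z axis and vertical below 0.1 rad and linear speed of bottle_a below 0.02 m/s and distance of each of bottle_b, bottle_c from where it was at the start of the episode below 0.02 m) or (value of joint thread_b below -0.35 rad and x of bottle_b in the frame of tray between -0.09 and 0.09 m and y of bottle_b in the frame of tray between -0.07 and 0.07 m and z of bottle_b in the frame of tray below 0.01 m and angle between bottle_b's own z axis and vertical below 0.1 rad and linear speed of bottle_b below 0.02 m/s and distance of each of bottle_a, bottle_c from where it was at the start of the episode below 0.02 m) or (value of joint thread_c below -0.35 rad and x of bottle_c in the frame of tray between -0.09 and 0.09 m and y of bottle_c in the frame of tray between -0.07 and 0.07 m and z of bottle_c in the frame of tray below 0.01 m and angle between bottle_c's own z axis and vertical below 0.1 rad and linear speed of bottle_c below 0.02 m/s and distance of each of bottle_a, bottle_b from where it was at the start of the episode below 0.02 m)) and distance of each of spool, driver, cutters, meter, board, tipcleaner, jar from where it was at the start of the episode below 0.04 m); the robot touches nothing.
It fails at once if a bottle is taken out of its pocket (moved more than 40 mm) though its cap has not turned past -0.35 rad ((distance of bottle_a from where it was at the start of the episode above 0.04 m and value of joint thread_a above -0.35 rad) or (distance of bottle_b from where it was at the start of the episode above 0.04 m and value of joint thread_b above -0.35 rad) or (distance of bottle_c from where it was at the start of the episode above 0.04 m and value of joint thread_c above -0.35 rad)).
It fails at once if a bottle is lifted out by its cap (held by the cap rather than below it while the bottle is more than 30 mm from its place in the rack) ((contact force between the fingers and bottle_a above 2 N and z of the grasp point in the frame of cap_a above -0.008 m and distance between the grasp point and cap_a below 0.06 m and distance of bottle_a from where it was at the start of the episode above 0.03 m) or (contact force between the fingers and bottle_b above 2 N and z of the grasp point in the frame of cap_b above -0.008 m and distance between the grasp point and cap_b below 0.06 m and distance of bottle_b from where it was at the start of the episode above 0.03 m) or (contact force between the fingers and bottle_c above 2 N and z of the grasp point in the frame of cap_c above -0.008 m and distance between the grasp point and cap_c below 0.06 m and distance of bottle_c from where it was at the start of the episode above 0.03 m)).
It fails at once if a bottle is dropped (faster than 0.5 m/s while not held) ((linear speed of bottle_a above 0.5 m/s and contact force between the fingers and bottle_a below 0.3 N) or (linear speed of bottle_b above 0.5 m/s and contact force between the fingers and bottle_b below 0.3 N) or (linear speed of bottle_c above 0.5 m/s and contact force between the fingers and bottle_c below 0.3 N)).
It fails at once if a bystander is moved more than 40 mm (distance of any of spool, driver, cutters, meter, board, tipcleaner, jar from where it was at the start of the episode above 0.04 m).
It also fails if it takes over 72 s, if anything falls off the work surface, if the arm or the gripper's body presses on something with over 40 N, if the wrist force passes 120 N, or if a joint passes its speed limit or range.

## Working session

There is one attempt and no reset: what is moved stays moved. The work goes in short steps, Python scripts to look and compute and a tool call to move; the robot and the scene stay as the last step left them, time stands still between calls to the robot, and variables do not carry over. Pictures are saved under pics/ and viewed, at most 13 in all, crops included, and the job is handed in when it is done.

Besides the shell and the picture viewer there is one more tool, called after ">>>" in YAML: its name, and indented under it one key for each argument. step_arm: Moves the arm, as the interface text tells. Its arguments: {"type":"object","properties":{"motion":{"type":"array","items":{"type":"array","items":{"type":"number"}}},"force":{"type":"number"}},"required":["motion"]}

```bash
mkdir -p pics; ls; cat > h.py <<'E'
import numpy as np, cv2, sys
from scipy.spatial.transform import Rotation as R
from workcell import bot
def cam(name):
    s=bot.read_state(); c=bot.calibration(name); p,d=bot.read_camera(name)
    if name=="wrist":
        T=np.eye(4);T[:3,:3]=R.from_rotvec(s["tcp_rot"]).as_matrix();T[:3,3]=s["tool_pos"]; T=T@np.array(c["T_tool_cam"])
    else:
        T=np.eye(4);o=np.array(c["orientation"]); T[:3,:3]=R.from_rotvec(o).as_matrix() if o.size==3 else o; T[:3,3]=c["origin"]
    np.savez(f"{name}.npz",p=p,d=d,T=T,K=c["mtx"],k1=c["k1"]); return p,d
def pt(name,u,v,depth=None,z=None,w=1):
    f=np.load(f"{name}.npz");K=f["K"];k1=float(f["k1"])
    r=cv2.undistortPoints(np.array([[[u,v]]],float),K,np.array([k1,0,0,0]))[0,0]
    ray=np.array([r[0],-r[1],-1.]);T=f["T"]
    if z is not None:
        g=T[:3,:3]@ray; return T[:3,3]+g*(z-T[2,3])/g[2]
    if depth is None:
        q=f["d"][int(v)-w:int(v)+w+1,int(u)-w:int(u)+w+1]; depth=np.median(q[q>0])
    return T[:3,3]+T[:3,:3]@(ray*depth)
def save(name,p): cv2.imwrite(f"pics/{name}.png",p[...,::-1])
E
python3 - <<'E'
from h import *
for n in("scene","side"):
    p,d=cam(n); save(n+"0",p); f=np.load(n+".npz"); print(f["T"].round(3),f["K"].round(0).tolist(),f["k1"],(d>0).mean())
s=bot.read_state();print({k:np.round(v,3) for k,v in s.items()}); print(bot.calibration("wrist"))
E
```

```text
pics
[[-0.818 -0.424  0.389  0.978]
 [ 0.575 -0.595  0.562  0.697]
 [-0.007  0.683  0.73   1.027]
 [ 0.     0.     0.     1.   ]] [[468.0, 0.0, 323.0], [0.0, 468.0, 231.0], [0.0, 0.0, 1.0]] -0.12133364333842034 0.9952083333333334
[[ 0.704  0.374 -0.603 -0.423]
 [-0.71   0.365 -0.602 -0.883]
 [-0.005  0.853  0.522  0.904]
 [ 0.     0.     0.     1.   ]] [[531.0, 0.0, 317.0], [0.0, 531.0, 242.0], [0.0, 0.0, 1.0]] -0.02279060252535787 0.9959212239583334
{'time': np.float64(0.1), 'q': array([ 1.07 ,  0.265,  1.605,  0.   ,  1.274, -0.037]), 'joint_vel': array([-0.   , -0.001, -0.002,  0.   ,  0.002,  0.   ]), 'joint_torque': array([ 0.0000e+00, -5.1671e+01, -3.6859e+01, -0.0000e+00,  6.0000e-03,
        0.0000e+00]), 'tool_pos': array([0.302, 0.603, 0.23 ]), 'tcp_rot': array([-7.220e-01, -3.057e+00,  3.000e-03]), 'wrist_force': array([ 0.091,  0.319, -1.169]), 'torque': array([-0.089, -0.008, -0.043]), 'grip_force': np.float64(0.0), 'width': np.float64(0.996)}
{'mtx': array([[352.67751041,   0.        , 323.50095691],
       [  0.        , 352.67751041, 238.80200475],
       [  0.        ,   0.        ,   1.        ]]), 'k1': -0.011059101319158661, 'T_tool_cam': array([[-7.96823240e-04,  9.51272856e-01,  3.08349344e-01,
         7.85571996e-02],
       [ 9.99999675e-01,  7.21190627e-04,  3.59248093e-04,
         1.25272897e-03],
       [ 1.19364303e-04,  3.08349530e-01, -9.51273122e-01,
        -1.42793457e-01],
       [ 0.00000000e+00,  0.00000000e+00,  0.00000000e+00,
         1.00000000e+00]])}
```

View pics/scene0.png

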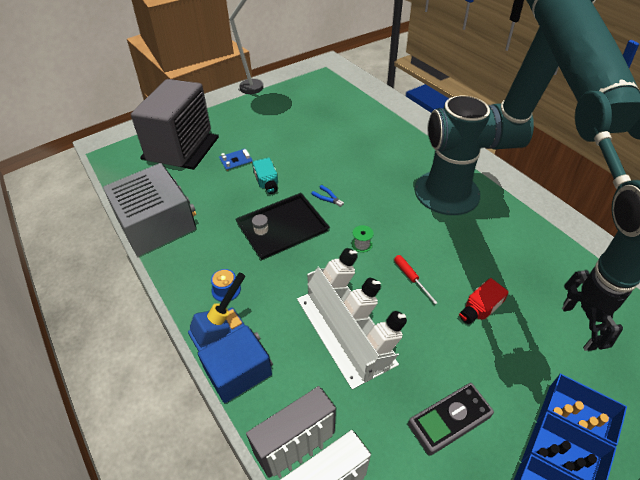

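View pics/side0.png

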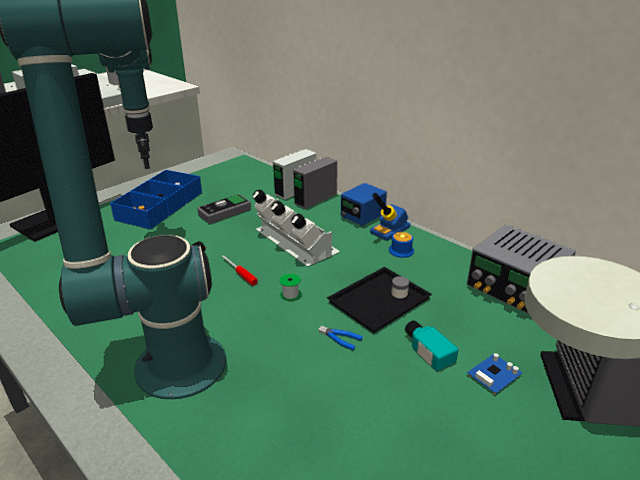

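The scene picture shows the rack mid-bench with three black caps at about (347,256), (371,287) and (396,320). The tray is at (283,226) with the jar at (260,224), and the spool is at (362,237). In the side picture the caps are at (260,196), (278,208) and (299,220).

```bash
python3 - <<'E'
from h import *
for n,l in {"scene":[(347,256),(371,287),(396,320),(260,218),(362,230),(281,240)],"side":[(260,196),(278,208),(299,220)]}.items():
    for u,v in l: print(n,u,v,pt(n,u,v).round(3))
for u,v in [(236,222),(301,195),(329,229),(264,258)]: print("tray",pt("scene",u,v,z=.018).round(3))
f=np.load("scene.npz");p=f["p"][235:395,285:425]; save("crop1",cv2.resize(p,None,fx=4,fy=3.7,interpolation=cv2.INTER_CUBIC)[:592])
E
```

```text
scene 347 256 [0.516 0.131 0.158]
scene 371 287 [0.527 0.236 0.157]
scene 396 320 [0.54  0.338 0.159]
scene 260 218 [ 0.579 -0.206  0.048]
scene 362 230 [0.367 0.009 0.052]
scene 281 240 [ 0.555 -0.132  0.003]
side 260 196 [0.523 0.316 0.149]
side 278 208 [0.507 0.211 0.15 ]
side 299 220 [0.497 0.109 0.152]
tray [ 0.635 -0.261  0.018]
tray [ 0.409 -0.247  0.018]
tray [ 0.423 -0.074  0.018]
tray [ 0.636 -0.089  0.018]
```

View pics/crop1.png

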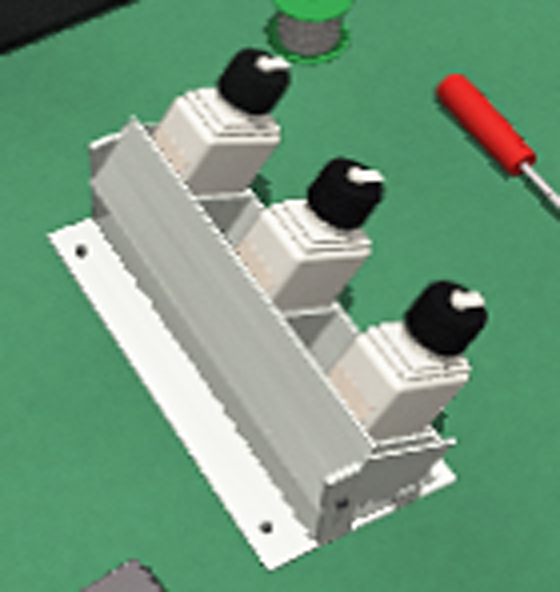

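The crop shows the three bottles leaning towards the robot, with their spouts pointing the same way. The rack yaw is about -7° and the tray is on the robot's right. I'll move above the middle cap, fingers in line with rack y, for a close look.

>>> step_arm:
  motion:
    - [8.5, 0, 0, -5, 0]
    - [8.5, -36.2, -24.3, -5, -19.7]
    - [8.5, -36.2, -24.3, -5, -19.7]
    - [8.5, -36.2, -24.3, -5, -19.7]
    - [8.5, -36.2, -24.3, -5, -19.7]
    - [8.5, -36.2, -24.3, -5, -19.7]
    - [8.5, -36.2, -24.3, -5, -19.7]
    - [8.5, -36.2, -24.3, -5, -19.7]
    - [8.5, -36.2, -24.3, -5, -19.7]
    - [8.5, -36.2, -24.3, -5, -19.7]
    - [8.5, -36.2, -24.3, -5, -19.7]
    - [8.5, -36.2, -24.3, -5, -19.7]
    - [8.5, -36.2, -24.3, -5, -19.7]

```text
time: 1.4
tool_pos: [0.5164, 0.2251, 0.2809]
tcp_rot: [-0.188, -3.135, -0.0]
wrist_force: [-0.4, 0.5, 0.5]
width: 0.998
grip_force: 0.0
```

```bash
cat >> h.py <<'E'
def st():
    s=bot.read_state(); M=R.from_rotvec(s["tcp_rot"]).as_matrix()
    print("t",round(s["time"],2),"tcp",np.round(s["tool_pos"],4),"yaw_y",round(np.degrees(np.arctan2(M[1,1],M[0,1])),2),"tilt",round(np.degrees(np.arccos(-M[2,2])),2),"w",round(s["width"],3),"gf",round(s["grip_force"],1),"F",np.round(s["wrist_force"],1),"M",np.round(s["torque"],2),"q6",round(s["q"][5],2))
    return s,M
def mv(x,y,z,yaw=None):
    "shift in tool cm and twist in deg"
    s,M=st(); d=M.T@(np.array([x,y,z])-s["tool_pos"])*100
    t=0 if yaw is None else -(yaw-np.degrees(np.arctan2(M[1,1],M[0,1])))
    print("move",d.round(2),"twist",round(t,1))
E
python3 - <<'E'
from h import *
st(); p,d=cam("wrist"); save("w1",p)
E
```

```text
t 1.4 tcp [0.5164 0.2251 0.2809] yaw_y 83.15 tilt 0.05 w 0.998 gf 0.0 F [-0.4  0.5  0.5] M [0.02 0.   0.01] q6 -1.08
```

View pics/w1.png

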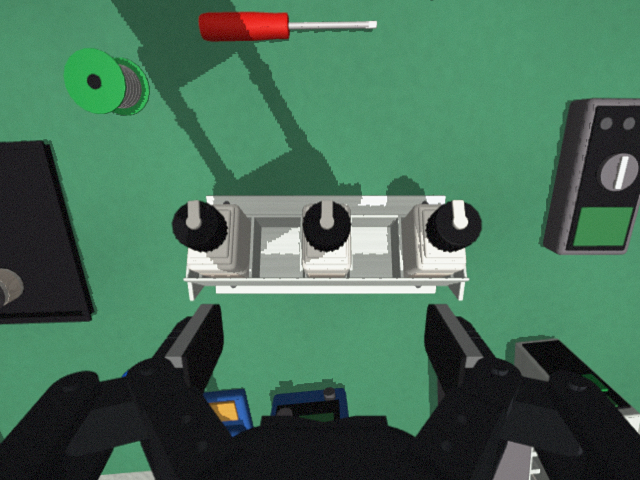

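The wrist picture shows the cap tops at about (199,227), (327,226) and (454,225), with spouts pointing up the picture, which is towards the robot. The rack is well aligned with the image rows: its back-wall top edge runs from (186,281) to (467,280).

```bash
python3 - <<'E'
from h import *
for u,v in [(199,230),(327,230),(454,230),(186,280),(467,280)]: print(u,v,pt("wrist",u,v,w=2).round(4))
# cap surface points: dark pixels, z .13-.17 -> fit leaning cap-top plane by region
f=np.load("wrist.npz");p=f["p"].astype(int);d=f["d"]
for c in (199,327,454):
    P=np.array([pt("wrist",u,v,depth=d[v,u]) for v in range(195,260,1) for u in range(c-32,c+32) if p[v,u].max()<60 and d[v,u]>0])
    P=P[(P[:,2]>.12)&(P[:,2]<.18)]
    i=[np.percentile(P[:,k],[1,50,99]).round(4) for k in range(3)]
    c2=np.cos(np.radians(-6.9));s2=np.sin(np.radians(-6.9)); r=P[:,:2]@np.array([[c2,-s2],[s2,c2]])
    print(len(P),i,"rackxy",np.percentile(r[:,0],[1,99]).round(4),np.percentile(r[:,1],[1,99]).round(4))
E
```

```text
199 230 [0.5057 0.1282 0.1567]
327 230 [0.5178 0.2287 0.1569]
454 230 [0.5297 0.3282 0.1571]
186 280 [0.5685 0.0817 0.1026]
467 280 [0.6071 0.3636 0.0926]
1709 [array([0.4869, 0.5059, 0.526 ]), array([0.1083, 0.1307, 0.1434]), array([0.1353, 0.1538, 0.1625])] rackxy [0.4681 0.507 ] [0.1676 0.2033]
1518 [array([0.4989, 0.5173, 0.5374]), array([0.2104, 0.2269, 0.2462]), array([0.1427, 0.1549, 0.1623])] rackxy [0.468  0.5063] [0.2709 0.3066]
1721 [array([0.5113, 0.5303, 0.5501]), array([0.313 , 0.3256, 0.3494]), array([0.1342, 0.1536, 0.1622])] rackxy [0.468 0.507] [0.3746 0.41  ]
```

>>> step_arm:
  motion:
    - [8.5, -0.4, 0.3, 4, -8]
    - [8.5, -0.4, 0.3, 8, -18]
    - [8.5, -0.4, 0.3, 12, -18]
    - [8.5, -0.4, 0.3, 15.9, -18]
    - [8.5, -0.4, 0.3, 15.9, -18]
    - [2, -0.4, 0.3, 15.9, -18]
    - [2, -0.4, 0.3, 15.9, -18]
    - [2, -0.4, 0.3, 15.9, -18]
    - [2, -0.4, 0.3, 15.9, -18]
    - [2, -0.4, 0.3, 15.9, -18]
    - [2, -0.4, 0.3, 15.9, -18]
  force: 20

```text
time: 2.55
tool_pos: [0.5233, 0.2277, 0.1256]
tcp_rot: [-0.304, 3.122, 0.002]
wrist_force: [-1.9, 0.2, 6.4]
width: 0.467
grip_force: 19.5
```

```bash
python3 -c "
from h import *
st()"
```

```text
t 2.55 tcp [0.5233 0.2277 0.1256] yaw_y 101.11 tilt 0.29 w 0.467 gf 19.5 F [-1.9  0.2  6.4] M [-0.16  0.11 -0.1 ] q6 -1.4
```

>>> step_arm:
  motion:
    - [2, 0, 0, -0.2, 6]
    - [2, 0, 0, -0.2, 12]
    - [2, 0, 0, -0.2, 18]
    - [2, 0, 0, -0.2, 24]

```text
time: 2.95
tool_pos: [0.5234, 0.2282, 0.1267]
tcp_rot: [0.358, 3.116, 0.006]
wrist_force: [-0.4, 2.8, 4.4]
width: 0.436
grip_force: 22.7
```

```bash
python3 -c "
from h import *
st()"
```

```text
t 2.95 tcp [0.5234 0.2282 0.1267] yaw_y 76.88 tilt 0.35 w 0.436 gf 22.7 F [-0.4  2.8  4.4] M [ 1.19 -0.03  0.4 ] q6 -0.98
```

>>> step_arm:
  motion:
    - [2, 0, 0, 0, 6]
    - [2, 0, 0, 0, 12]
    - [2, 0, 0, 0, 18]
    - [2, 0, 0, 0, 18]

```text
time: 3.35
tool_pos: [0.5252, 0.2327, 0.13]
tcp_rot: [0.837, 3.021, 0.022]
wrist_force: [-4.0, 11.4, 6.9]
width: 0.437
grip_force: 48.4
```

```bash
python3 -c "
from h import *
st(); p,d=cam('wrist'); save('w2',p[100:400])"
```

```text
t 3.35 tcp [0.5252 0.2327 0.13  ] yaw_y 59.01 tilt 0.89 w 0.437 gf 48.4 F [-4.  11.4  6.9] M [ 3.31 -0.23  0.78] q6 -0.66
```

View pics/w2.png

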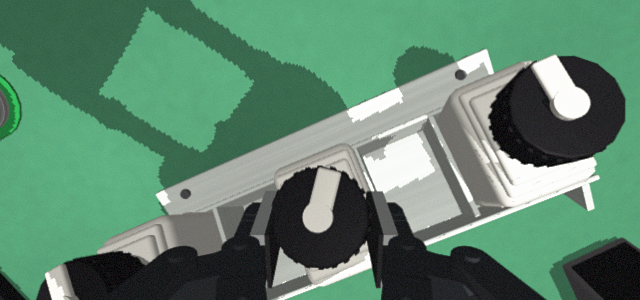

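The middle cap's spout now points about 12° right of up in the picture. The untouched right cap's spout points about 35° left of up, so the middle cap turned clockwise with the fingers and is the loose one. I'll release, rise and check.

>>> step_arm:
  motion:
    - [8.5, 0, 0, 0, 0]
    - [8.5, 0, 0, 0, 0]
    - [8.5, 0, 0, 0, 0]
    - [8.5, 0, 0, 0, 0]
    - [8.5, 0, 0, -4, 0]
    - [8.5, 0, 0, -8, -8]
    - [8.5, 0, 0, -12, -16]
    - [8.5, 0, 0, -14, -24]
    - [8.5, 0, 0, -14, -24]

```text
time: 4.3
tool_pos: [0.5237, 0.2274, 0.2687]
tcp_rot: [0.187, 3.129, 0.005]
wrist_force: [0.8, 1.0, 0.5]
width: 0.993
grip_force: 0.0
```

```bash
python3 - <<'E'
from h import *
st(); p,d=cam("wrist"); save("w3",cv2.resize(p[170:330,160:480],None,fx=2.4,fy=2.4))
f=np.load("wrist.npz");p=p.astype(int)
def fr(P): 
    a=np.radians(-6.9);c,s=np.cos(a),np.sin(a);return P[:,:2]@np.array([[c,-s],[s,c]])
for c in(-.105,0,.105):
    P=np.array([pt("wrist",u,v,depth=d[v,u]) for v in range(170,300) for u in range(150,520) if p[v,u].max()<60 and d[v,u]>0]) if c==-.105 else P
    Q=P[(P[:,2]>.12)&(P[:,2]<.18)]; r=fr(Q); Q=Q[abs(r[:,1]-.2888-c)<.035]; r=fr(Q)
    print(len(Q),Q[:,2].max().round(4),np.percentile(r[:,0],[1,99]).round(4),np.percentile(r[:,1],[1,99]).round(4))
E
```

```text
t 4.3 tcp [0.5237 0.2274 0.2687] yaw_y 83.16 tilt 0.44 w 0.993 gf 0.0 F [0.8 1.  0.5] M [ 0.05  0.02 -0.01] q6 -1.09
1939 0.1637 [0.4678 0.5072] [0.1675 0.2032]
1689 0.164 [0.4672 0.5077] [0.2699 0.3056]
1923 0.1641 [0.4679 0.5069] [0.3744 0.4102]
```

View pics/w3.png

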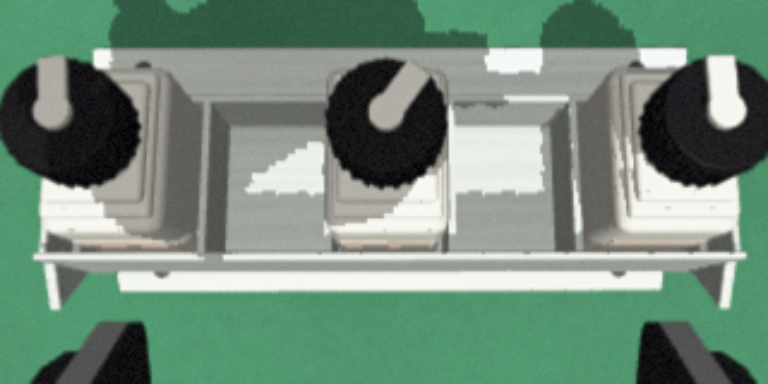

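In the released view the middle spout runs from (388,112) to (418,68), about 34° clockwise, while the other two point straight up the picture. The bottles haven't moved. Next I'll grip the middle bottle's body, slightly behind its axis and just below the shoulders.

>>> step_arm:
  motion:
    - [8.5, -2.9, -0.1, 2, 0]
    - [8.5, -2.9, -0.1, 6, 0]
    - [8.5, -2.9, -0.1, 10, 0]
    - [8.5, -2.9, -0.1, 13, 0]
    - [8.5, -2.9, -0.1, 15, 0]
    - [8.5, -2.9, -0.1, 16.6, 0]
    - [8.5, -2.9, -0.1, 16.6, 0]
    - [8.5, -2.9, -0.1, 16.6, 0]

```text
time: 5.15
tool_pos: [0.5497, 0.2223, 0.0977]
tcp_rot: [-0.19, -3.135, 0.001]
wrist_force: [-0.3, 0.2, -0.0]
width: 0.995
grip_force: 0.0
```

```bash
python3 -c "
from h import *
st()"
```

```text
t 5.15 tcp [0.5497 0.2223 0.0977] yaw_y 83.08 tilt 0.08 w 0.995 gf 0.0 F [-0.3  0.2 -0. ] M [ 0.02 -0.05  0.01] q6 -1.11
```

>>> step_arm:
  motion:
    - [3, 0, 0, 0, 0]
    - [3, 0, 0, 0, 0]
    - [3, 0, 0, 0, 0]
    - [3, 0, 0, 0, 0]
    - [3, 0, 0, 0, 0]
    - [3, 0, 0, 0, 0]
  force: 30

```text
time: 5.75
tool_pos: [0.551, 0.2227, 0.0999]
tcp_rot: [0.188, 3.134, 0.001]
wrist_force: [-2.5, -1.3, 6.4]
width: 0.526
grip_force: 32.1
```

```bash
python3 -c "
from h import *
st()"
```

```text
t 5.75 tcp [0.551  0.2227 0.0999] yaw_y 83.13 tilt 0.14 w 0.526 gf 32.1 F [-2.5 -1.3  6.4] M [-0.08  0.17  0.05] q6 -1.11
```

>>> step_arm:
  motion:
    - [6.5, 0, 0, 0, 0]
    - [6.5, 0, 0, 0, 0]
    - [6.5, -0.1, 0, -0.5, 0]
    - [6.5, -0.1, 0, -0.5, 0]
    - [3, -0.1, 0, -0.5, 0]
    - [3, -0.1, 0, -0.5, 0]
    - [3, -0.1, 0, -0.5, 0]
    - [3, -0.1, 0, -0.5, 0]
    - [3, -0.1, 0, -0.5, 0]
  force: 35

```text
time: 6.65
tool_pos: [0.5512, 0.2224, 0.1036]
tcp_rot: [0.188, 3.136, 0.0]
wrist_force: [-0.7, -0.5, 2.9]
width: 0.531
grip_force: 36.9
```

```bash
python3 -c "
from h import *
st()"
```

```text
t 6.65 tcp [0.5512 0.2224 0.1036] yaw_y 83.13 tilt 0.02 w 0.531 gf 36.9 F [-0.7 -0.5  2.9] M [-0.02  0.05 -0.04] q6 -1.11
```

>>> step_arm:
  motion:
    - [3, 0.5, 0, -0.87, 0]
    - [3, 1, 0, -1.73, 0]
    - [3, 1.5, 0, -2.6, 0]
    - [3, 2, 0, -3.46, 0]
    - [3, 2, 0, -3.46, 0]

```text
time: 7.15
tool_pos: [0.5305, 0.2252, 0.1395]
tcp_rot: [0.188, 3.136, 0.001]
wrist_force: [0.7, -0.3, -2.3]
width: 0.533
grip_force: 36.9
```

```bash
python3 -c "
from h import *
st()"
```

```text
t 7.15 tcp [0.5305 0.2252 0.1395] yaw_y 83.14 tilt 0.05 w 0.533 gf 36.9 F [ 0.7 -0.3 -2.3] M [ 0.01 -0.   -0.02] q6 -1.09
```

>>> step_arm:
  motion:
    - [3, 1, 0, -1.73, 0]
    - [3, 2, 0, -3.46, 0]
    - [3, 3, 0, -5.2, 0]
    - [3, 4, 0, -7, 0]
    - [3, 4, 0, -9, 0]
    - [3, 4, 0, -10, 0]
    - [3, 4, 0, -10, 0]

```text
time: 7.85
tool_pos: [0.492, 0.2299, 0.2394]
tcp_rot: [0.188, 3.134, 0.002]
wrist_force: [1.4, -0.1, -2.8]
width: 0.534
grip_force: 37.2
```

```bash
python3 -c "
from h import *
st(); p,d=cam('side'); save('s1',cv2.resize(p[60:340,180:460],None,fx=2,fy=2))
a=np.radians(-3.8);t=np.array([.526,-.168]);x=t+np.array([np.cos(a),np.sin(a)])*-.045;print(x)
mv(x[0],x[1],.235,86.2)"
```

```text
t 7.85 tcp [0.492  0.2299 0.2394] yaw_y 83.13 tilt 0.14 w 0.534 gf 37.2 F [ 1.4 -0.1 -2.8] M [ 0.03 -0.02 -0.01] q6 -1.06
[ 0.48109893 -0.16501767]
t 7.9 tcp [0.4914 0.2296 0.2381] yaw_y 83.13 tilt 0.03 w 0.534 gf 37.2 F [-0.4 -0.7 -4.1] M [0.   0.05 0.01] q6 -1.06
move [ -3.7  -39.31   0.29] twist -3.1
```

View pics/s1.png

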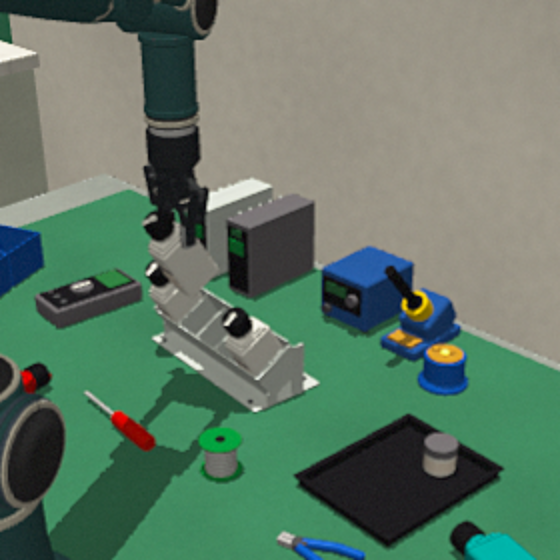

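The picture shows the bottle held by its body, still leaning, above the rack, with the other two bottles in place. I'll raise it and carry it over the tray.

>>> step_arm:
  motion:
    - [3, 0, 0, -3, 0]
    - [3, 0, 0, -6, 0]
    - [3, 0, -4, -6, 0]
    - [3, 0, -8, -6, 0]
    - [3, 0.1, -12, -6, 0]
    - [3, 0.2, -16, -6, 0]
    - [3, 0.2, -20, -6, -1]
    - [3, 0.3, -24, -6, -2]
    - [3, 0.4, -28, -6, -3]
    - [3, 0.4, -32, -6, -3.1]
    - [3, 0.4, -36, -6, -3.1]
    - [3, 0.4, -39.5, -6, -3.1]
    - [3, 0.4, -39.5, -6, -3.1]
    - [3, 0.4, -39.5, 0, -3.1]
    - [3, 0.4, -39.5, 4, -3.1]
    - [3, 0.4, -39.5, 8, -3.1]
    - [3, 0.4, -39.5, 8, -3.1]

```text
time: 9.6
tool_pos: [0.4337, -0.1589, 0.1499]
tcp_rot: [-0.103, -3.124, -0.01]
wrist_force: [-1.4, 0.4, -3.7]
width: 0.531
grip_force: 38.1
```

```bash
python3 -c "
from h import *
st(); p,d=cam('side'); save('s2',cv2.resize(p[160:400,240:500],None,fx=2.3,fy=2.3))"
```

```text
t 9.6 tcp [ 0.4337 -0.1589  0.1499] yaw_y 86.22 tilt 0.97 w 0.531 gf 38.1 F [-1.4  0.4 -3.7] M [ 0.09  0.12 -0.02] q6 -1.91
```

View pics/s2.png

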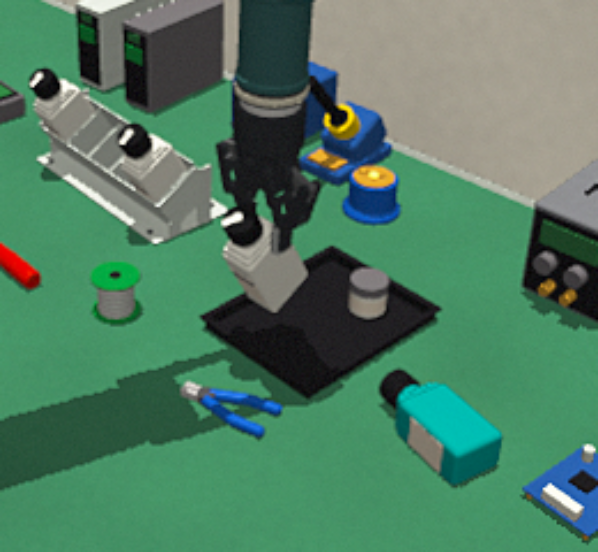

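Held bottle hangs over the free half of the tray. I'll lower it until it touches.

>>> step_arm:
  motion:
    - [3, -0.6, 0, 2, 0]
    - [3, -0.6, 0, 4, 0]
    - [3, -0.6, 0, 5, 0]
    - [3, -0.6, 0, 5.4, 0]
    - [3, -0.6, 0, 5.7, 0]
    - [3, -0.6, 0, 5.7, 0]

```text
time: 10.25
tool_pos: [0.4468, -0.1628, 0.1018]
tcp_rot: [0.103, 3.139, -0.001]
wrist_force: [0.0, -0.1, -2.7]
width: 0.527
grip_force: 38.1
```

```bash
python3 -c "
from h import *
st()"
```

```text
t 10.25 tcp [ 0.4468 -0.1628  0.1018] yaw_y 86.23 tilt 0.08 w 0.527 gf 38.1 F [ 0.  -0.1 -2.7] M [0.02 0.01 0.01] q6 -1.91
```

>>> step_arm:
  motion:
    - [3, 0.4, 0, 0.5, 0]
    - [3, 0.4, 0, 0.9, 0]
    - [3, 0.4, 0, 1.2, 0]
    - [3, 0.4, 0, 1.3, 0]
    - [3, 0.4, 0, 1.3, 0]
  force: 25

```text
time: 10.75
tool_pos: [0.4443, -0.1629, 0.0916]
tcp_rot: [0.104, 3.136, -0.001]
wrist_force: [-3.6, 2.5, 17.5]
width: 0.528
grip_force: 40.9
```

```bash
python3 -c "
from h import *
st()"
```

```text
t 10.75 tcp [ 0.4443 -0.1629  0.0916] yaw_y 86.2 tilt 0.21 w 0.528 gf 40.9 F [-3.6  2.5 17.5] M [0.8  1.06 0.03] q6 -1.91
```

>>> step_arm:
  motion:
    - [3, -0.45, 0, 0, 0]
    - [3, -0.87, 0, 0, 0]
    - [3, -1.3, 0, 0.05, 0]
    - [3, -1.74, 0, 0.1, 0]
    - [3, -1.74, 0, 0.1, 0]
  force: 20

```text
time: 11.25
tool_pos: [0.4619, -0.1641, 0.0897]
tcp_rot: [0.104, 3.136, -0.002]
wrist_force: [-2.1, 2.0, 10.7]
width: 0.527
grip_force: 41.1
```

```bash
python3 -c "
from h import *
st(); p,d=cam('side'); save('s3',cv2.resize(p[220:360,300:460],None,fx=3.5,fy=3.5))"
```

```text
t 11.25 tcp [ 0.4619 -0.1641  0.0897] yaw_y 86.22 tilt 0.24 w 0.527 gf 41.1 F [-2.1  2.  10.7] M [ 0.37  0.57 -0.02] q6 -1.9
```

View pics/s3.png

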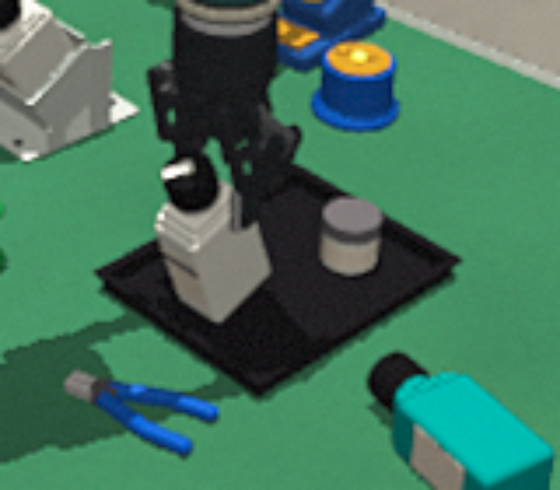

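The bottle is pivoting more upright about its lower edge, so I'll continue the arc.

>>> step_arm:
  motion:
    - [3, -0.42, 0, 0.07, 0]
    - [3, -0.85, 0, 0.15, 0]
    - [3, -1.3, 0, 0.28, 0]
    - [3, -1.7, 0, 0.4, 0]
    - [3, -2.1, 0, 0.55, 0]
    - [3, -2.5, 0, 0.7, 0]
    - [3, -2.5, 0, 0.7, 0]

```text
time: 12.0
tool_pos: [0.4869, -0.1657, 0.0822]
tcp_rot: [0.104, 3.136, -0.001]
wrist_force: [0.8, 1.6, 8.1]
width: 0.531
grip_force: 41.5
```

```bash
python3 -c "
from h import *
st(); p,d=cam('side'); save('s4',cv2.resize(p[220:360,300:460],None,fx=3.5,fy=3.5))"
```

```text
t 12.0 tcp [ 0.4869 -0.1657  0.0822] yaw_y 86.21 tilt 0.24 w 0.531 gf 41.5 F [0.8 1.6 8.1] M [0.31 0.31 0.01] q6 -1.88
```

View pics/s4.png

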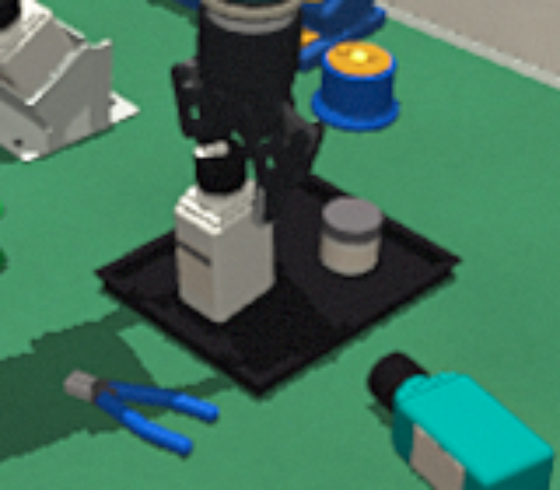

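Nearly upright now, base edge still in place. I'll finish the arc and open gently.

>>> step_arm:
  motion:
    - [3, -0.4, 0, 0.15, 0]
    - [3, -0.7, 0, 0.3, 0]
    - [3, -0.7, 0, 0.3, 0]
    - [4.8, -0.7, 0, 0.3, 0]
    - [5.2, -0.7, 0, 0.3, 0]
    - [5.2, -0.7, 0, 0.3, 0]
    - [5.6, -0.7, 0, 0.3, 0]
    - [6.5, -0.7, 0, 0.3, 0]
    - [8, -0.7, 0, 0.3, 0]
    - [8, -0.7, 0, 0.3, 0]

```text
time: 13.05
tool_pos: [0.4914, -0.1655, 0.0768]
tcp_rot: [-0.103, -3.14, -0.0]
wrist_force: [-0.1, -0.7, 0.5]
width: 0.936
grip_force: 0.0
```

```bash
python3 -c "
from h import *
st()"
```

```text
t 13.05 tcp [ 0.4914 -0.1655  0.0768] yaw_y 86.23 tilt 0.01 w 0.936 gf 0.0 F [-0.1 -0.7  0.5] M [ 0.01  0.07 -0.04] q6 -1.88
```

>>> step_arm:
  motion:
    - [8, 0, 0, -1, 0]
    - [8, 0, 0, -3, 0]
    - [8, 0, 0, -6, 0]
    - [8, 0, 0, -10, 0]
    - [8, 0, 0, -14, 0]
    - [8, 0, 0, -16, 0]
    - [8, 0, 0, -16, 0]
    - [8, 0, 0, -16, 0]
    - [8, 0, 0, -16, 0]

```text
time: 13.95
tool_pos: [0.4904, -0.1651, 0.2352]
tcp_rot: [-0.103, -3.137, -0.001]
wrist_force: [0.7, -0.0, -0.1]
width: 0.939
grip_force: 0.0
```

```bash
python3 -c "
from h import *
st(); p,d=cam('side'); q,e=cam('wrist'); cam('scene'); save('fin',np.hstack([cv2.resize(p[180:380,240:500],(400,308)),cv2.resize(q,(400,308))]))"
```

```text
t 13.95 tcp [ 0.4904 -0.1651  0.2352] yaw_y 86.23 tilt 0.17 w 0.939 gf 0.0 F [ 0.7 -0.  -0.1] M [-0.02  0.06 -0.03] q6 -1.88
```

View pics/fin.png

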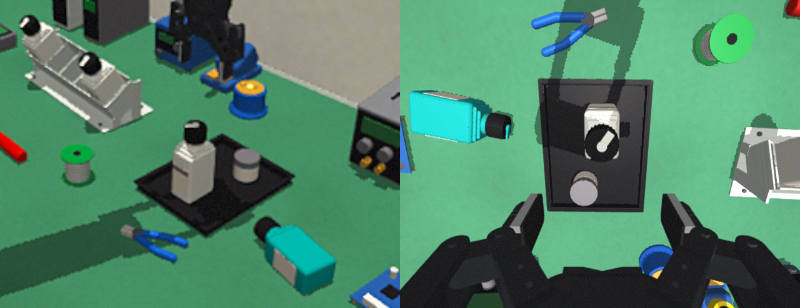

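The bottle stands upright on the tray floor in the free half. Its spout is still turned, the jar and tools are in place, and the gripper is clear.

```bash
python3 -c "
from workcell import bot
print(bot.finish_job())"
```

```text
the job is handed in; nothing more can be done
None
```

The middle bottle's cap turned clockwise about 34°, so I took that bottle out by its body and stood it upright on the drip tray floor, then handed the job in; the other two bottles stayed in the rack untested, nothing else looked moved, and the hand-in gave no verdict.

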